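Push a spent lime half through the scrap caddy's spring flap

ROBOT

A 7-joint arm with a two-finger parallel gripper is mounted at the origin on a cart in front of the work surface, level with it; the furniture and walls round the work are solid. World frame = base frame: x ahead of the robot, y to its left, z up, the work surface at z = 0. Lengths are in mm, angles in rad, forces in N, time in s.
With the tool pointing down it reaches from about 400 to 900 mm from the base axis. Payload 5.5 kg.
Tool frame: the origin (TCP) lies midway between the tips of the shut fingers; the grasp point (between the pads) lies ctrl.hold_point_z behind it (ctrl.hold_point_z is the distance from the TCP to the grasp point, in mm); z points along the fingers, y is the direction in which the jaws open and shut (so a half turn about z gives the same grasp; the last joint's range is limited). The gripper opens to 85 mm and grips with 20 to 120 N. Pads are 22 mm wide; open, the fingers measure 114 mm over their backs; the gripper's body (76 mm by 85 mm) begins 54 mm behind the grasp point. The pads swing forward as they close: fully open they stand 13 mm farther back than shut.
Start: joints at [-0.931, 0.501, -0.427, 1.55, 0.221, 1.138, -0.21], TCP at [239.128, 604.415, 231.31] pointing down, gripper open.
Joint ranges: [-2.88, 2.88], [-0.31, 2.03], [-1.54, 1.56], [0.2, 2.42], [-1.41, 4.55], [0.19, 2.02], [-2.57, 2.57]. Speed limits (rad/s): [2.57, 2.57, 3.14, 3.14, 3.14, 3.14, 3.14].

INTERFACE

Orientations are given as a 3x3 rotation matrix whose columns are the frame's x, y, z axes.
In Python, from plant import ctrl gives the robot as it stands. The module is installed in compiled form; this text tells all that it offers.
- The arm moves only by the tool carry_out, never from a script. Its argument "series" is a list that holds one entry, the list of rows, each a list of 5 numbers: the shift along the tool's x, y, z in mm, then the turn about the tool's z in degrees, then the opening in per cent of the stroke, from 0 (shut) to 100 (fully open). A call has 1 to 12 rows; each row is the pose to reach, as a shift and turn from the pose commanded when the call began, along the tool's axes at that moment; what a row does not reach only later rows make up. A row lasts 1/10 s, in which the tool goes at most 50 mm and 8.59 degrees, less where a joint would pass 70% of its speed; a pose out of reach is approached as far as the arm can. A call with a gripper value outside its range is refused whole. The fingers move at their own pace and stop on an object; the grip force is fixed at half the most. Time passes only in rows, so rows that repeat a pose let the fingers close. It gives the time, the measured TCP pose, the force and the opening at its end, in the units of the state.
- ctrl.get_obs(): the state, without advancing time (a new reading comes with each control period).
- ctrl.snapshot(name): name is "scene" or "top" or "wrist"; returns a dict with "image" (400x640x3 uint8, blue, green, red), "fx", "fy", "cx", "cy" (pixels), "view" (4x4, takes a point from world to camera coordinates). Camera axes: x right, y up, looking along -z (the intrinsics and any distortion apply to the point x, -y, -z); pixel columns grow to the right and rows downward; lengths in mm; the calibration is good to about 2 mm. A picture is of the moment at which its call begins. There is no depth.
- ctrl.finish_job(): hands the job in, once; it reports no verdict.
Trained networks look in a picture, given as the dict that the camera call returned (one of the last four; its "shot" number tells which), for a name from the list of things; names that differ only in an ending like _2 or _b are one class to them, and where a whole thing is asked for, a point or a joint stands for the part that bears it (a point fixed in the world has none). Each returns a list of dicts, best first, with "p" (0 to 1); they miss things now and then, are a little off and sometimes report something else, mostly with a low value. They report only what shows in the picture. A call takes as long as a camera call. They do not tell look-alikes from the thing itself.
- ctrl.look_for(picture, target): "point" ([column, row] in pixels, amid what is visible of it).
- ctrl.landmark_of(picture, target): "point" ([column, row] in pixels: a listed point, or the origin of a listed thing).
The state is a dict: "t": time; "joints": joint angles; "qvel": joint speeds; "joint_efforts": joint torques, N m; "tool_pos": TCP position; "orientation": TCP orientation; "force": force on the tool from outside, world axes, zero at the start; "ft_torque": the same for the moment, N m; "opening": finger opening in mm.
Only numpy, scipy, OpenCV 4.12 (cv2) and the standard library are available. Lean on these libraries where they do the work, as an engineer would, in place of code of your own. Each camera call takes 0.05 s, during which the arm holds its last target.

TASK

The spent lime half lying on the deck of the white scrap caddy has to go into the bin behind the green self-closing flap. With one finger push the flap well open and hold it so; while that finger still holds it, push the lime half along its lane with the other finger, over the edge, so that it drops into the bin, then draw back and let the flap swing fully shut. Do not grasp or lift the lime, do not ram the shut flap with it, and leave the other things on the worktop as they stand.

Things in the scene. Friction and masses are not known exactly. Their poses are not given: they have to be found in the camera images.
- scrap_caddy: Fixed white box, 335 long x 118 wide x 110 mm high. Origin: on the worktop, under the middle of the flap line. Its x axis is the push direction: grey loading deck (x -165 to 0 mm, top 70 mm above the worktop), flap (x = 0), bin (x 0 to 165 mm); y is left of x, z up. At the start x points to the robot's right (yaw -1.57 +-0.25 rad). Inner width 108 mm (y -54 to 54).
- lime_half: Half a lime, green dome, cut face down, 54 mm across, 35 mm high, about 30 g, loose in the lime lane on the deck, its centre 70 to 115 mm before the flap. Origin: centre of its cut face, z along the dome's axis. A second lime half on the wooden board is not part of the job.
- lime_lane (a point): On the deck at the flap's line, centre of the lime lane (caddy x 0, y 24 mm). The lane is 60 mm wide (y -6 to 54), along the caddy's x; an outer rail, 5 mm thick and 16 mm high above the deck, bounds it.
- finger_lane (a point): On the deck at the flap's line, centre of the empty finger lane (caddy x 0, y -32 mm). It is 44 mm wide (y -54 to -10) beside the lime lane and leads to the flap's hinge end. A divider 4 mm thick and 12 mm high parts the lanes (x -163 to -10 mm); an outer rail as on the other side.
- flap (a joint): Angle (rad) of the green flap: 0 shut across the mouth, 1.5 fully open, swung into the bin (caddy +x), one way only. An upright panel 101 mm long, 4 mm thick, 4 to 38 mm above the deck, nothing above it, on an upright hinge at its -y end (finger lane side). A spring shuts it: 0.03 Nm when shut, 0.1 Nm fully open (1.5 to 4 N at 25 mm from the hinge).
- flap_hinge (a point): The flap's hinge axis at deck height (caddy x 0, y -52 mm). High above, wall cabinets hang behind the work (undersides about 0.48 m above the worktop, fronts about 0.57 m ahead of the robot): keep the arm in front of them on the way.
- flap_free_edge (a point): The free end of the flap, mid height (21 mm above the deck); moves with the flap.
- bin_floor (a point): Centre of the bin's floor (caddy x 85 mm), 10 mm above the worktop, 60 mm below the deck. The bin's 5 mm walls rise 40 mm above the deck; it is open above but for a grey hood, 114 mm above the worktop, over its last 55 mm (caddy x 115 to 170 mm).
- mug: Loose teal and white mug, 91 mm high, on the worktop to the right. Origin: centre of its underside.
- spice: Loose spice jar with a green lid, 46 mm across, 106 mm high, to the right. Origin: centre of its underside.
- mill: Loose dark wooden pepper mill, 58 mm across, 170 mm high, behind the caddy. Origin: centre of its underside.
- jigger: Loose brass-coloured double-cone jigger, 47 mm across, 100 mm high, on the left. Origin: centre of its underside.
- opener: Loose brass-coloured flat bottle opener, 38 x 142 x 8 mm, lying behind the caddy. Origin: centre of its underside.
Mind the look-alikes: they are no part of the job. Leave any red look-alike of the lime_half alone.

How it is judged (in metres and radians):
On the way, in this order (a step that is already met when the one before it is completed fails the run):
1. a finger holds the flap well open (over 0.6 rad) while the lime half is still on the deck (value of joint flap above 0.6 rad and contact force between the fingers and flap above 0.1 N and x of lime_half in the frame of scrap_caddy below -0.015 m and height (world z) of lime_half above 0.06 m), for 0.1 s.
2. the lime half goes over the edge while a finger still holds the flap open (value of joint flap above 0.6 rad and contact force between the fingers and flap above 0.1 N and x of lime_half in the frame of scrap_caddy above 0 m), for 0.05 s.
At the end, for the whole second after the job is handed in: The lime half lies inside the bin (its centre between the bin's walls and below deck height), and the flap is shut (under 0.08 rad) (x of lime_half in the frame of scrap_caddy between 0.015 and 0.165 m and y of lime_half in the frame of scrap_caddy between -0.054 and 0.054 m and height (world z) of lime_half below 0.06 m and value of joint flap below 0.08 rad); the robot touches nothing.
It fails at once if the lime half is lifted or carried (more than 15 mm above the deck) (height (world z) of lime_half above 0.085 m).
It fails at once if the lime half is rammed against the flap (over 0.4 N on the deck while the flap is open less than 0.5 rad) (contact force between lime_half and flap above 0.4 N and value of joint flap below 0.5 rad and height (world z) of lime_half above 0.06 m).
It fails at once if the mug, spice jar, pepper mill, jigger or bottle opener is moved by more than 20 mm (distance of any of mug, spice, mill, jigger, opener from where it was at the start of the episode above 0.02 m).
It also fails if it takes over 40 s, if anything falls off the work surface, if the arm or the gripper's body presses on something with over 40 N, if the wrist force passes 120 N, or if a joint passes its speed limit or range.

## Working session

There is one attempt and no reset: what is moved stays moved. The work goes in short steps, Python scripts to look and compute and a tool call to move; the robot and the scene stay as the last step left them, time stands still between calls to the robot, and variables do not carry over. Pictures are saved under pics/ and viewed, and the job is handed in when it is done.

Besides the shell and the picture viewer there is one more tool, called after ">>>" by a JSON object that holds its "method" and its "body". carry_out: Moves the arm, as the interface text tells. Its arguments: {"type":"object","properties":{"series":{"type":"array","items":{"type":"array","items":{"type":"array","items":{"type":"number"}}}}},"required":["series"]}

```bash
mkdir -p pics; cat > h.py <<'E'
import numpy as np, cv2
from plant import ctrl
def snap(n,f):
    s=ctrl.snapshot(n); cv2.imwrite('pics/'+f,s['image']); return s
def ray(s,p):
    V=np.array(s['view']);R=V[:3,:3];t=V[:3,3]
    d=np.array([(p[0]-s['cx'])/s['fx'],-(p[1]-s['cy'])/s['fy'],-1.])
    return -R.T@t, R.T@d
def atz(s,p,z):
    o,d=ray(s,p); return o+d*(z-o[2])/d[2]
def proj(s,P):
    V=np.array(s['view']); c=V[:3,:3]@np.array(P)+V[:3,3]
    return np.array([s['cx']+s['fx']*c[0]/-c[2], s['cy']-s['fy']*c[1]/-c[2]])
def tri(obs):
    A=np.zeros((3,3));b=np.zeros(3)
    for s,p in obs:
        o,d=ray(s,p);d=d/np.linalg.norm(d);M=np.eye(3)-np.outer(d,d);A+=M;b+=M@o
    return np.linalg.solve(A,b)
E
python3 - <<'E'
from h import *
o=ctrl.get_obs(); print(o, ctrl.hold_point_z)
S={n:snap(n,n+'0.png') for n in ['scene','top','wrist']}
for n,s in S.items(): print(n,s.keys(),s['fx'],s['cx'],s['cy'],np.round(s['view'],3).tolist())
for t in ['lime_half','lime_lane','finger_lane','flap_hinge','flap_free_edge','bin_floor','scrap_caddy','mug','spice','mill','jigger','opener']:
    obs=[]
    for n in ['scene','top']:
        r=ctrl.landmark_of(S[n],t); print(t,n,[(np.round(x['point']),round(x['p'],2)) for x in r[:3]])
        if r: obs.append((S[n],r[0]['point']))
    if len(obs)==2: print('   ',tri(obs).round(1))
E
```

```text
{'t': 0.0, 'joints': array([-0.93078016,  0.50185646, -0.42677822,  1.55146413,  0.22078003,
        1.13829374, -0.21029301]), 'qvel': array([ 0.00106106,  0.00013   , -0.00085636,  0.00061575,  0.00154166,
        0.00110237,  0.00079832]), 'joint_efforts': array([ 7.42625434e-04, -5.69504499e+01, -5.81640869e+00, -2.80939114e+01,
        1.04457434e-02,  1.21178370e-02,  4.40240143e-06]), 'tool_pos': array([238.95877385, 603.72711764, 230.24691516]), 'orientation': array([[-9.29857362e-01,  3.67919352e-01, -7.98425449e-04],
       [ 3.67920210e-01,  9.29855621e-01, -1.80109192e-03],
       [ 7.97638172e-05, -1.96851544e-03, -9.99998059e-01]]), 'force': array([-0.55004577, -0.69760799, -0.60737634]), 'ft_torque': array([ 0.02445527, -0.01096746,  0.00850376]), 'opening': 85.19605498184629} 18.700000000000003
scene dict_keys(['image', 'fx', 'fy', 'cx', 'cy', 'view', 'shot']) 417.594589462112 319.5710627151266 202.78337794935908 [[0.825, -0.566, 0.003, -429.142], [0.309, 0.454, 0.836, -217.746], [-0.474, -0.688, 0.549, -1415.689], [0.0, 0.0, 0.0, 1.0]]
top dict_keys(['image', 'fx', '
[... 1338 characters left out ...]
), 0.77)]
    [ 437.8 -246.1   12.5]
scrap_caddy scene [(array([332., 245.]), 0.6)]
scrap_caddy top [(array([366., 226.]), 0.96)]
    [ 452.9 -162.3   -3.9]
mug scene [(array([390., 312.]), 0.96), (array([341., 222.]), 0.22)]
mug top [(array([474., 236.]), 0.69)]
    [ 406.4 -528.7    8.5]
spice scene [(array([413., 289.]), 0.82)]
spice top [(array([368., 224.]), 0.62), (array([460., 195.]), 0.56)]
    [ 554.6 -294.  -151.2]
mill scene [(array([362., 209.]), 0.87)]
mill top []
jigger scene [(array([238., 178.]), 0.44)]
jigger top [(array([177., 244.]), 0.55)]
    [395.8 498.5 -15.5]
opener scene [(array([358., 231.]), 0.48)]
opener top [(array([359., 182.]), 0.56)]
    [ 601.5 -140.3  -17.2]
```

View pics/scene0.png

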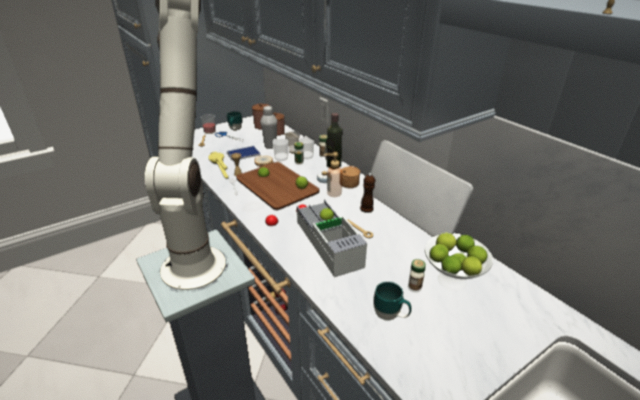

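View pics/top0.png

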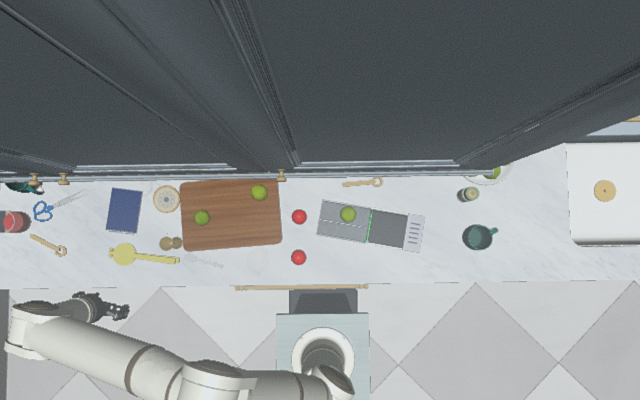

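```bash
python3 - <<'E'
import cv2
a=cv2.imread('pics/top0.png')[170:290,270:420]; cv2.imwrite('pics/topc.png',cv2.resize(a,None,fx=5,fy=5,interpolation=cv2.INTER_CUBIC))
a=cv2.imread('pics/scene0.png')[180:290,240:390]; cv2.imwrite('pics/scenec.png',cv2.resize(a,None,fx=5,fy=5,interpolation=cv2.INTER_CUBIC))
E
```

```text
(no output)
```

View pics/topc.png

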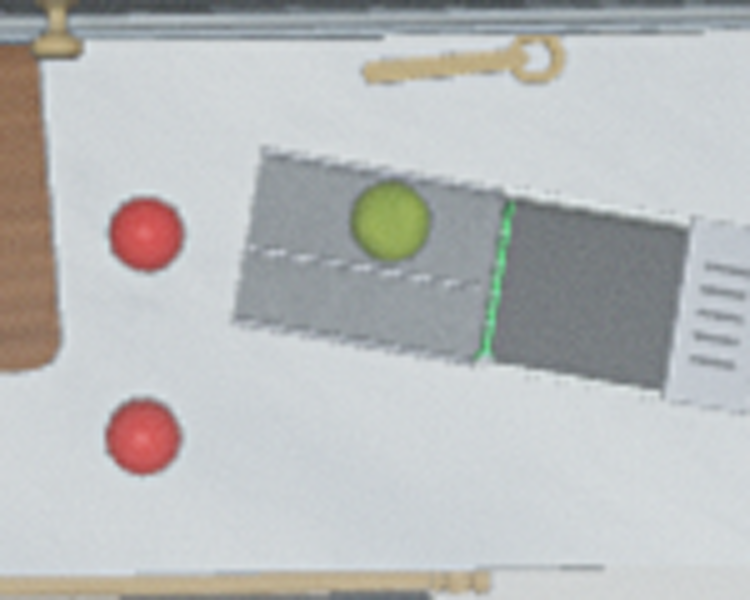

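View pics/scenec.png

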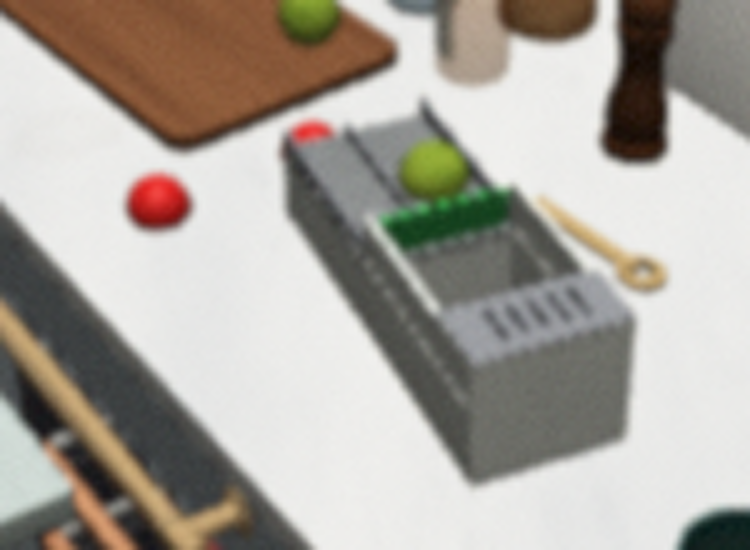

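The picture shows the deck lime at top (348,214). These could be confused with it: board limes (259,192) and (202,218), red ones (299,217) and (298,257), and the bowl limes (490,172). The green one on the caddy deck fits the description, and the crop confirms it. I'll move toward it, raised, and measure from closer in.

```bash
python3 - <<'E'
from h import *
o=ctrl.get_obs(); s=snap('wrist','w1.png')
R=o['orientation'];c,_=ray(s,(320,200)); print('cam in tool',R.T@(c-o['tool_pos']), 'cam dir',R.T@ray(s,(s['cx'],s['cy']))[1])
for tgt in ([430,250,250],[440,-40,250]):
    print(R.T@(np.array(tgt)-o['tool_pos']))
E
```

```text
cam in tool [  64.71300098   -1.02534753 -143.5484564 ] cam dir [-2.58164537e-01  9.54710588e-04  9.66100492e-01]
[-307.86620191 -259.33513346  -18.70011437]
[-423.86245018 -525.31421231  -18.70081006]
```

View pics/w1.png

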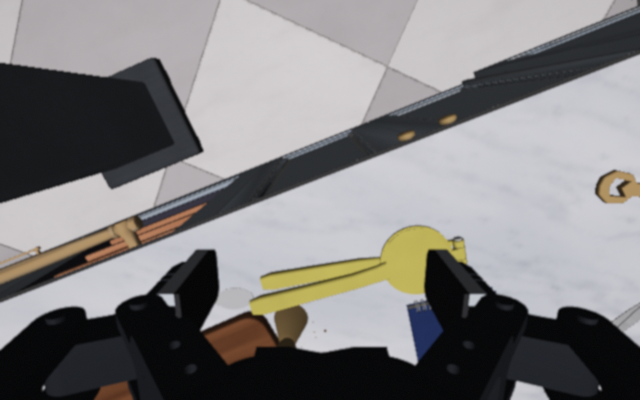

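>>> {"method": "carry_out", "body": {"series": [[[-34,-29,-5,0,100],[-68,-58,-15,0,100],[-102,-87,-30,0,100],[-136,-115,-40,0,100],[-170,-144,-40,0,100],[-205,-173,-40,0,100],[-240,-202,-40,0,100],[-275,-230,-40,0,100],[-308,-260,-40,0,100],[-308,-260,-40,0,100]]]}}

```text
t: 2.4
tool_pos: [433.3, 242.3, 271.3]
orientation: [[-0.926, 0.378, 0.002], [0.378, 0.926, -0.003], [-0.003, -0.002, -1.0]]
force: [-0.9, -0.3, 1.1]
opening: 85.5
```

>>> {"method": "carry_out", "body": {"series": [[[-15,-34,0,2,100],[-30,-68,0,5,100],[-45,-102,0,8,100],[-60,-136,0,11,100],[-75,-170,0,14,100],[-90,-204,0,17,100],[-105,-240,0,17.5,100],[-105,-240,0,17.5,100]]]}}

```text
t: 3.2
tool_pos: [439.1, -17.6, 271.6]
orientation: [[-0.771, 0.637, 0.001], [0.637, 0.771, -0.002], [-0.002, -0.001, -1.0]]
force: [0.1, -0.4, 0.4]
opening: 85.5
```

```bash
python3 - <<'E'
from h import *
o=ctrl.get_obs(); print(o['t'],o['tool_pos'],o['orientation'].round(3).tolist(),o['joints'].round(2))
s=snap('wrist','w2.png'); s2=snap('top','t2.png'); s3=snap('scene','s2.png')
import pickle; pickle.dump((s,s2,s3),open('a.pkl','wb'))
for t in ['lime_half','lime_lane','finger_lane','flap_hinge','bin_floor']:
    r=ctrl.landmark_of(s,t); print(t,[(np.round(x['point']),round(x['p'],2)) for x in r[:3]])
E
```

```text
3.2 [439.11129413 -17.58912195 271.56096697] [[-0.771, 0.637, 0.001], [0.637, 0.771, -0.002], [-0.002, -0.001, -1.0]] [-0.    0.05 -0.02  2.01  0.    1.08  0.86]
lime_half [(array([297., 253.]), 0.63), (array([403., 146.]), 0.62), (array([332.,  47.]), 0.55)]
lime_lane [(array([238., 279.]), 0.73)]
finger_lane [(array([210., 237.]), 0.9), (array([321., 314.]), 0.4), (array([422., 330.]), 0.16)]
flap_hinge [(array([199., 220.]), 0.92), (array([248., 306.]), 0.34)]
bin_floor [(array([185., 269.]), 0.96)]
```

View pics/w2.png

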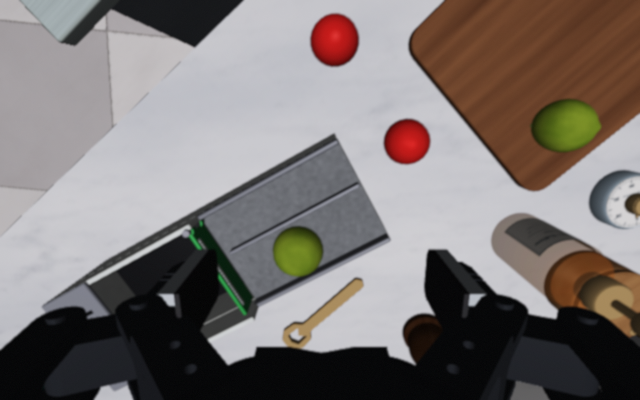

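```bash
python3 - <<'E'
import cv2
a=cv2.imread('pics/w2.png')[125:345,150:410]; cv2.imwrite('pics/w2c.png',cv2.resize(a,None,fx=3,fy=2.7,interpolation=cv2.INTER_CUBIC)[:600])
a=cv2.imread('pics/w2.png')[125:325,150:410]; cv2.imwrite('pics/w2c.png',cv2.resize(a,None,fx=3,fy=3,interpolation=cv2.INTER_CUBIC))
E
```

```text
(no output)
```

View pics/w2c.png

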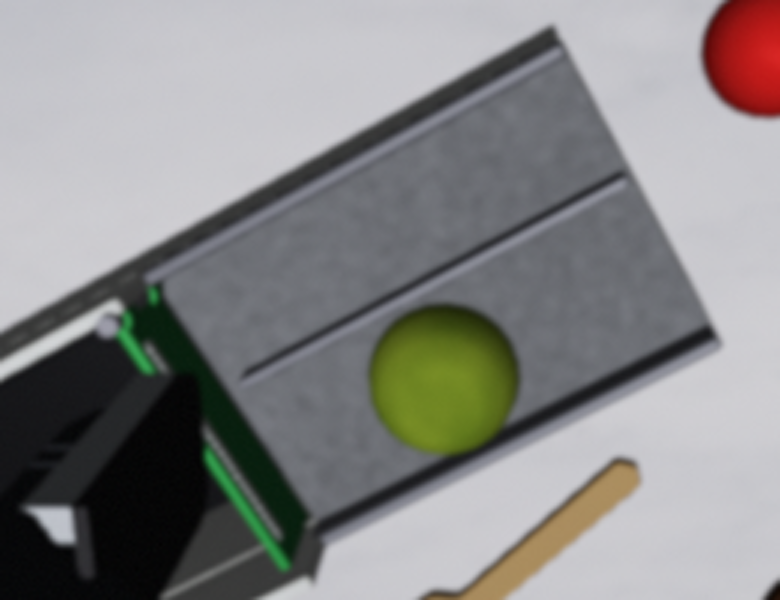

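```bash
cat > fit.py <<'E'
from h import *
import pickle
from scipy.optimize import least_squares
s,s2,s3=pickle.load(open('a.pkl','rb'))
f=lambda x,y:(x/3+150,y/3+125)
W=[(f(626,183),(-163,-8,82)),(f(245,380),(-10,-8,82)),(f(557,44),(-165,-59,86)),(f(563,56),(-165,-54,86)),(f(720,345),(-165,59,86)),(f(712,332),(-165,54,86)),(f(288,570),(0,49,108)),(f(108,325),(0,-52,110))]
g=lambda x,y:(x/5+270,y/5+170)
T=[(g(511,203),(0,49,108)),(g(486,355),(0,-52,108)),(g(262,150),(-165,59,86)),(g(235,322),(-165,-59,86)),(g(250,248),(-163,-8,82)),(g(470,286),(-10,-8,82))]
def w(p,P):
    c,n=np.cos(p[2]),np.sin(p[2]); return np.array([p[0]+c*P[0]-n*P[1],p[1]+n*P[0]+c*P[1],P[2]])
def res(p,sets):
    return np.concatenate([(proj(sc,w(p,P))-px)*k for sc,L,k in sets for px,P in L])
p0=[450,-160,-1.74]
for name,sets in (('wrist',[(s,W,1)]),('top',[(s2,T,1)]),('both',[(s,W,1),(s2,T,1.)])):
    r=least_squares(res,p0,args=(sets,),loss='soft_l1'); print(name,r.x.round(3)); print(res(r.x,sets).reshape(-1,2).round(1).tolist())
p=r.x
def loc(P):
    d=np.array(P[:2])-p[:2];c,n=np.cos(p[2]),np.sin(p[2]);return np.array([c*d[0]+n*d[1],-n*d[0]+c*d[1]])
if __name__=='__main__':
    # lime: blob outline
    for nm,sc in (('wrist',s),('top',s2)):
        hsv=cv2.cvtColor(sc['image'],cv2.COLOR_BGR2HSV)
        m=cv2.inRange(hsv,(28,80,50),(45,255,255)); n,l,st,ce=cv2.connectedComponentsWithStats(m)
        for i in range(1,n):
            if st[i,4]>60: print(nm,ce[i].round(1),st[i])
    a=proj(s,w(p,(-74,24,85)));print('pred',a)
E
python3 fit.py
```

```text
wrist [ 449.135 -158.779   -1.752]
[[-0.5, -1.2], [-2.9, 2.6], [-0.1, -0.9], [0.4, -0.2], [0.6, 0.4], [1.1, 0.8], [-1.3, -0.5], [0.7, 0.5]]
top [ 445.919 -160.138   -1.752]
[[0.1, -0.3], [0.1, 0.3], [-0.1, -0.7], [-0.6, 0.5], [-0.4, -0.0], [1.6, 0.1]]
both [ 448.696 -158.875   -1.753]
[[-0.7, -1.3], [-3.2, 2.3], [-0.3, -1.0], [0.2, -0.3], [0.3, 0.4], [0.9, 0.7], [-1.7, -0.7], [0.3, 0.2], [-0.3, -1.2], [-0.3, -0.6], [-0.4, -1.6], [-1.1, -0.4], [-0.8, -0.9], [1.2, -0.7]]
wrist [567.1 125.6] [ 535  100   66   52 2555]
wrist [297.2 252.1] [ 273  228   50   49 1880]
top [494.8 172.8] [486 167  14  11  65]
top [258.6 192. ] [251 184  16  16 207]
top [351.2 212.3] [347 207   9  13  63]
top [201.4 217.2] [194 210  16  15 187]
top [134.9 255.3] [110 244  69  21 581]
pred [296.41375844 252.36411175]
```

```bash
cat > plan.py <<'E'
import sys
from h import *
p=np.array([448,-159.3,-1.752]);xc=np.array([np.cos(p[2]),np.sin(p[2])]);yc=np.array([-xc[1],xc[0]])
W=lambda a,z:np.append(p[:2]+a[0]*xc+a[1]*yc,z)
L=lambda P:np.array([(np.array(P)[:2]-p[:2])@xc,(np.array(P)[:2]-p[:2])@yc])
E
python3 - <<'E'
from plan import *
import pickle
s,s2,s3=pickle.load(open('a.pkl','rb'))
for z in(80,84,88): print('lime wrist',L(atz(s,(297.5,252.3),z)))
print('lime top',L(atz(s2,(348,213.8),85)))
m=atz(s3,(362,209),0);print('mill',m,L(m), 'wrist mill top',atz(s,(425,335),170))
o=ctrl.get_obs();R=o['orientation'];
for a,z in (((-78,-7),271),((-78,-7),73)):
    print(R.T@(W(a,z)-o['tool_pos']))
print('xc tool',R.T@np.append(xc,0),'yaw tooly in caddy',R[:2,1]@xc,R[:2,1]@yc)
for a in ((-78,-7),(25,-7)):
  t=W(a,0); print('mill rel tool', R.T@(np.append(m[:2],0)-t))
E
```

```text
lime wrist [-74.11625979  26.96626833]
lime wrist [-75.24564337  25.55683054]
lime wrist [-76.37502696  24.14739276]
lime top [-73.03049523  24.11163677]
mill [ 6.96743237e+02 -5.03794186e+01  1.13686838e-13] [-151.96420942  225.04170773] wrist mill top [584.41684919 -27.45252614 170.        ]
[-56.40641009 -44.42801857   0.26505527]
[-56.43233419 -44.44680167 198.26505268]
xc tool [-4.78333378e-01 -8.78178318e-01 -1.45935709e-04] yaw tooly in caddy -0.8781783180838133 0.478333390689263
mill rel tool [-1.68394447e+02  1.75947062e+02 -5.35679678e-03]
mill rel tool [-1.19126109e+02  2.66399429e+02  9.67458122e-03]
```

>>> {"method": "carry_out", "body": {"series": [[[-28,-22,0,0,100],[-56,-44,20,0,100],[-56,-44,60,0,100],[-56,-44,100,0,100],[-56,-44,145,0,100],[-56,-44,145,0,100]]]}}

```text
t: 4.2
tool_pos: [450.0, -80.7, 121.3]
orientation: [[-0.777, 0.63, -0.012], [0.63, 0.777, 0.001], [0.01, -0.006, -1.0]]
force: [-1.1, -0.3, -0.4]
opening: 85.2
```

```bash
python3 - <<'E'
from plan import *
o=ctrl.get_obs(); print(o['t'],o['tool_pos'],L(o['tool_pos']),o['orientation'].round(3).tolist())
s=snap('wrist','w3.png');s3=snap('scene','s3.png');a=s3['image'][150:300,220:420];cv2.imwrite('pics/s3c.png',cv2.resize(a,None,fx=4,fy=4,interpolation=2))
for P in [(-163,-8,82),(-10,-8,82),(-165,-59,86),(-165,59,86),(0,49,108),(0,-52,108)]:
    q=proj(s,W(P[:2],P[2]));cv2.circle(s['image'],tuple(int(v) for v in q.round()),3,(255,0,255),1)
cv2.imwrite('pics/w3m.png',s['image'])
E
```

```text
4.2 [450.04956281 -80.66873563 121.31755816] [-77.71323221 -12.15442239] [[-0.777, 0.63, -0.012], [0.63, 0.777, 0.001], [0.01, -0.006, -1.0]]
```

View pics/w3m.png

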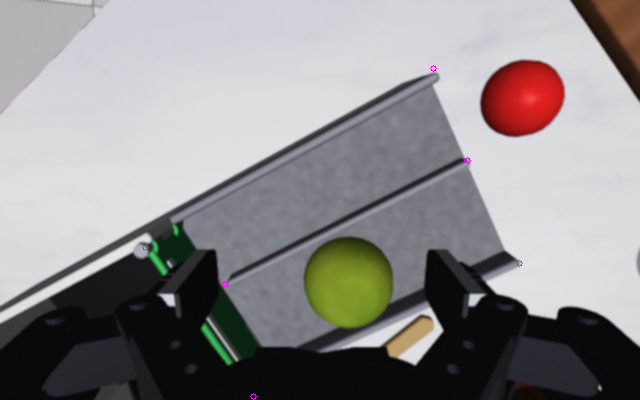

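View pics/s3c.png

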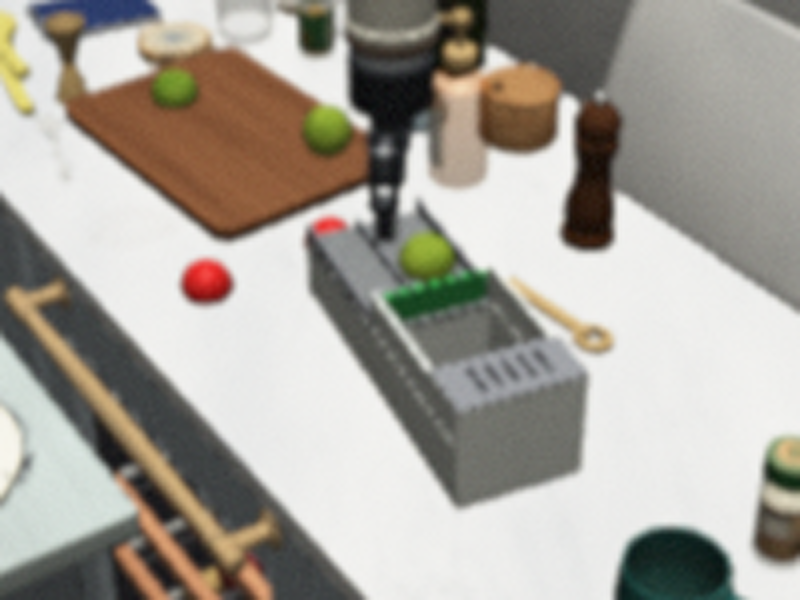

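>>> {"method": "carry_out", "body": {"series": [[[0,0,0,0,100],[0,0,0,0,100]]]}}

```text
t: 4.5
tool_pos: [457.0, -82.0, 128.7]
orientation: [[-0.776, 0.63, 0.005], [0.63, 0.776, -0.0], [-0.004, 0.003, -1.0]]
force: [0.6, 0.4, 0.2]
opening: 85.9
```

```bash
python3 - <<'E'
from plan import *
o=ctrl.get_obs(); print(o['t'],o['tool_pos'],L(o['tool_pos']),o['orientation'].round(3).tolist(),o['joints'].round(3))
E
```

```text
4.5 [456.95323254 -81.98700803 128.6753392 ] [-77.6606789   -5.12621238] [[-0.776, 0.63, 0.005], [0.63, 0.776, -0.0], [-0.004, 0.003, -1.0]] [ 0.085  0.282  0.04   2.11  -0.017  0.745  1.024]
```

>>> {"method": "carry_out", "body": {"series": [[[0,0,15,0,100],[0,0,30,0,100],[0,0,42,0,100],[0,0,50,0,100],[0,0,54,0,100],[0,0,54,0,100],[0,0,54,0,100]]]}}

```text
t: 5.2
tool_pos: [455.3, -82.0, 72.6]
orientation: [[-0.776, 0.631, 0.001], [0.631, 0.776, -0.0], [-0.0, 0.0, -1.0]]
force: [0.1, 0.4, -0.4]
opening: 85.7
```

```bash
python3 - <<'E'
from plan import *
o=ctrl.get_obs(); print(o['t'],o['tool_pos'],L(o['tool_pos']),o['orientation'].round(3).tolist(),o['force'])
R=o['orientation']; print(R.T@np.append(xc,0),R.T@np.append(yc,0))
s=snap('wrist','w4.png');s3=snap('scene','s4.png');a=s3['image'][190:280,270:390];cv2.imwrite('pics/s4c.png',cv2.resize(a,None,fx=6,fy=6,interpolation=2))
E
```

```text
5.2 [455.26919149 -82.01427221  72.62189608] [-77.33037388  -6.77776807] [[-0.776, 0.631, 0.001], [0.631, 0.776, -0.0], [-0.0, 0.0, -1.0]] [ 0.13395737  0.38480158 -0.37586248]
[-4.80363244e-01 -8.77069639e-01 -3.91874279e-05] [-8.77069539e-01  4.80363167e-01  5.01960422e-04]
```

View pics/w4.png

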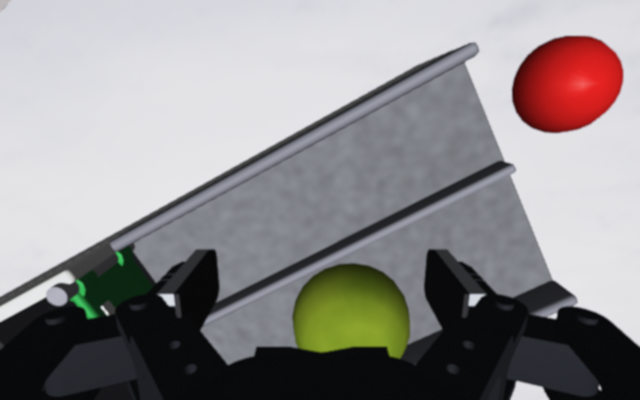

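View pics/s4c.png

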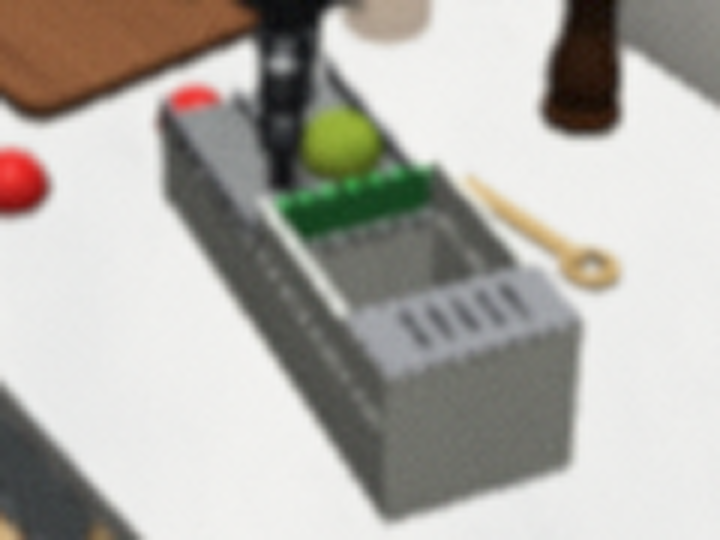

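>>> {"method": "carry_out", "body": {"series": [[[-5,-6,0,0,100],[-8,-12,0,0,100],[-11,-18,0,0,100],[-14,-23,0,0,100],[-17,-28,0,0,100],[-20,-33,0,0,100],[-23,-38,0,0,100],[-26,-43,0,0,100],[-26,-43,0,0,100],[-26,-43,0,0,100]]]}}

```text
t: 6.3
tool_pos: [448.4, -131.8, 72.4]
orientation: [[-0.776, 0.63, 0.001], [0.63, 0.776, -0.0], [-0.001, 0.0, -1.0]]
force: [1.9, 2.2, 0.4]
opening: 85.6
```

```bash
cat > chk.py <<'E'
from plan import *
import sys
k=sys.argv[1]
o=ctrl.get_obs(); print(o['t'],o['tool_pos'],L(o['tool_pos']),o['orientation'].round(3).tolist(),o['force'])
R=o['orientation']; print(R.T@np.append(xc,0),R.T@np.append(yc,0))
s=snap('wrist',f'w{k}.png');s3=snap('scene',f's{k}.png');a=s3['image'][190:280,270:390];a=cv2.resize(a,None,fx=5,fy=5,interpolation=2)
t=snap('top',f't{k}.png')['image'][180:260,310:430]
b=cv2.resize(s['image'][100:],None,fx=.6,fy=.6,interpolation=cv2.INTER_AREA)
cv2.imwrite(f'pics/c{k}.png',np.vstack([a[:410],np.hstack([b,np.zeros((180,600-384,3),'uint8')])])[:600])
E
python3 chk.py 5
```

```text
6.3 [ 448.42505089 -131.8020137    72.3650163 ] [-27.12437514  -4.53742129] [[-0.776, 0.63, 0.001], [0.63, 0.776, -0.0], [-0.001, 0.0, -1.0]] [1.92626222 2.19652068 0.37929202]
[-4.80138431e-01 -8.77192731e-01 -1.49635500e-05] [-8.77192448e-01  4.80138263e-01  8.10659321e-04]
```

View pics/c5.png

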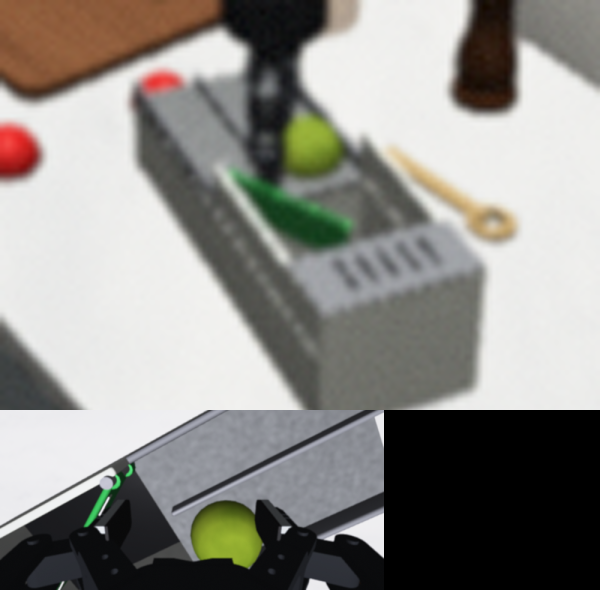

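The flap is well open (about 0.9 rad) with the lime still on the deck, so I'll keep pushing.

>>> {"method": "carry_out", "body": {"series": [[[-3,-5,0,0,100],[-6,-11,0,0,100],[-9,-16,0,0,100],[-11,-21,0,0,100],[-14,-26,0,0,100],[-17,-31,0,0,100],[-19,-35,0,0,100],[-22,-40,0,0,100],[-24,-44,0,0,100],[-24,-44,0,0,100],[-24,-44,0,0,100]]]}}

```text
t: 7.55
tool_pos: [437.6, -178.2, 72.6]
orientation: [[-0.778, 0.628, -0.003], [0.628, 0.778, 0.004], [0.005, 0.001, -1.0]]
force: [-4.9, 11.4, 14.9]
opening: 85.4
```

```bash
python3 chk.py 6
```

```text
7.55 [ 437.56137381 -178.22763293   72.5824405 ] [20.49892315 -6.85670146] [[-0.778, 0.628, -0.003], [0.628, 0.778, 0.004], [0.005, 0.001, -1.0]] [-4.8652554  11.38475066 14.89444402]
[-0.47779037 -0.87846886 -0.0029698 ] [-0.87846119  0.47779891 -0.00376032]
```

View pics/c6.png

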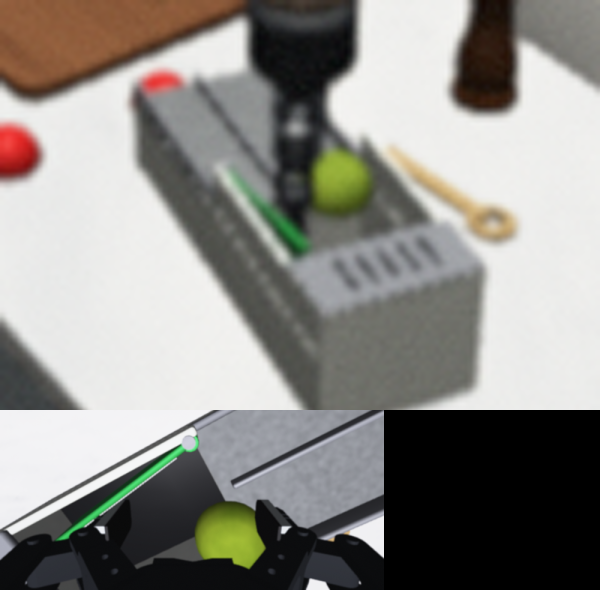

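```bash
python3 - <<'E'
import cv2,numpy as np
s=cv2.imread('pics/s6.png')[175:265,290:380];w=cv2.imread('pics/w6.png')[120:400];t=cv2.imread('pics/t6.png')[190:260,310:440]
cv2.imwrite('pics/s6z.png',cv2.resize(s,None,fx=6.5,fy=6.5,interpolation=2))
cv2.imwrite('pics/t6z.png',cv2.resize(t,None,fx=6,fy=6,interpolation=2))
E
```

```text
(no output)
```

View pics/s6z.png

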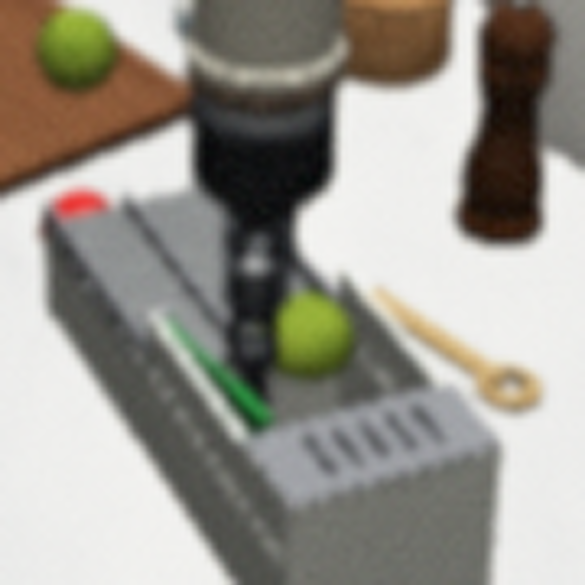

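View pics/w6.png

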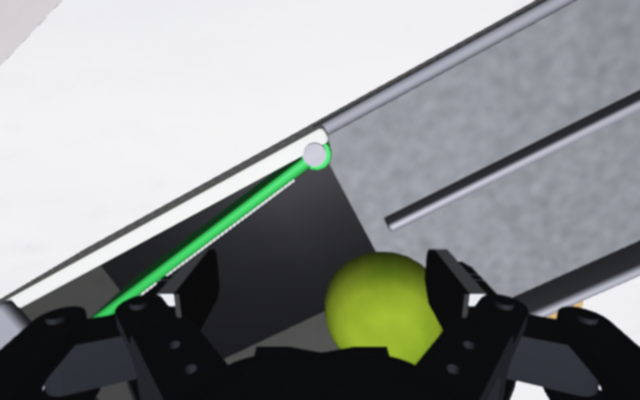

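View pics/t6z.png

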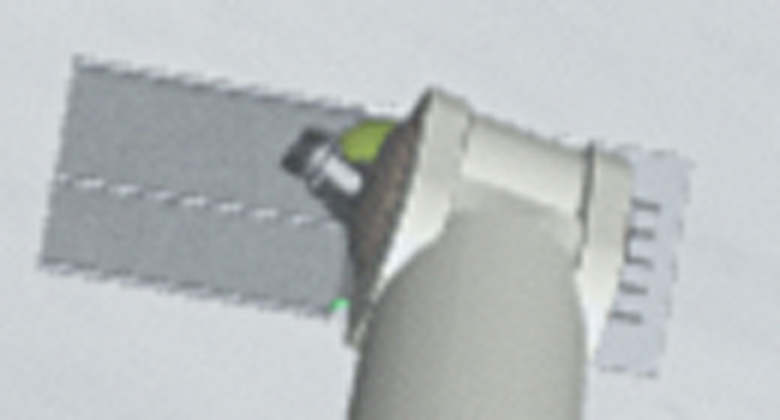

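```bash
python3 - <<'E'
from plan import *
o=ctrl.get_obs();F=o['force'];M=o['ft_torque'];R=o['orientation'];print(o['t'],F,M)
print('tool F',R.T@F,'M',R.T@M); r0=np.cross(F,M)*1000/(F@F)
f=F/np.linalg.norm(F)
for k in range(-200,201,40): print(k,(R.T@(r0+k*f)).round(0), (r0+k*f).round(0))
print((F@M)/np.linalg.norm(F))
E
```

```text
7.7 [-4.50216017 12.36741768 14.56157804] [2.88947822 0.3466081  0.59646628]
tool F [ 11.34108443   6.80374436 -14.50347847] M [-2.02746564  2.08539392 -0.60457329]
-200 [-48.  25. 245.] [  52.  -10. -245.]
-160 [-25.  39. 215.] [  43.   15. -216.]
-120 [ -2.  53. 186.] [  34.   41. -186.]
-80 [ 22.  66. 156.] [  24.   66. -156.]
-40 [ 45.  80. 127.] [  15.   91. -126.]
0 [68. 94. 97.] [  6. 116. -97.]
40 [ 91. 108.  68.] [ -3. 141. -67.]
80 [114. 122.  38.] [-12. 167. -37.]
120 [137. 136.   9.] [-21. 192.  -8.]
160 [160. 150. -21.] [-31. 217.  22.]
200 [183. 163. -51.] [-40. 242.  52.]
-0.0018726334936510396
```

Flap held, with the lime half over the edge, but the lime finger reads about 20 N: the lime is being wedged. I'll ease back a little with the flap still held and see how it settles.

>>> {"method": "carry_out", "body": {"series": [[[2,4,0,0,100],[5,9,0,0,100],[7,13,0,0,100],[7,13,0,0,100]]]}}

```text
t: 8.1
tool_pos: [442.2, -166.9, 72.4]
orientation: [[-0.776, 0.631, 0.001], [0.631, 0.776, -0.001], [-0.001, -0.0, -1.0]]
force: [2.2, -0.2, -0.2]
opening: 85.3
```

```bash
python3 chk.py 7;  python3 - <<'E'
import cv2
s=cv2.imread('pics/s7.png')[175:265,290:380]
cv2.imwrite('pics/s7z.png',cv2.resize(s,None,fx=6.5,fy=6.5,interpolation=2))
E
```

```text
8.1 [ 442.17524606 -166.86614592   72.35699567] [ 8.49196938 -4.36586516] [[-0.776, 0.631, 0.001], [0.631, 0.776, -0.001], [-0.001, -0.0, -1.0]] [ 2.15188275 -0.18663151 -0.19925472]
[-4.80312850e-01 -8.77097044e-01  5.84334888e-04] [-0.87709646  0.4803132   0.00101653]
```

View pics/s7z.png

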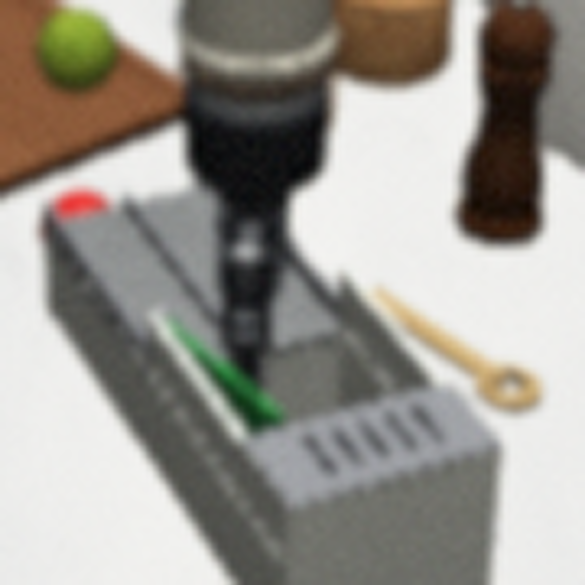

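View pics/w7.png

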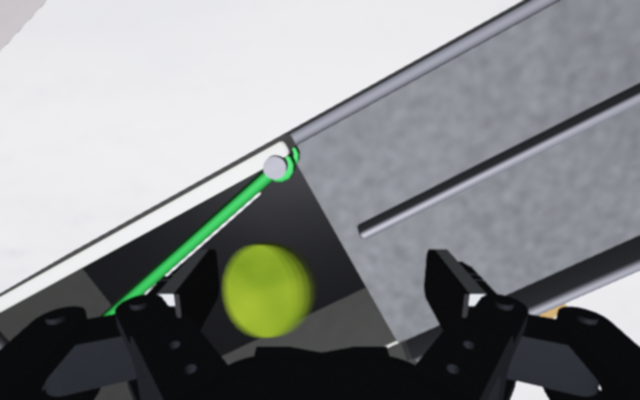

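The lime dropped into the bin with the flap still held (wrist (267,290)). I'll draw back along the lane, then lift.

>>> {"method": "carry_out", "body": {"series": [[[5,9,0,0,100],[10,18,0,0,100],[15,27,0,0,100],[20,36,0,0,100],[25,45,0,0,100],[30,54,0,0,100],[35,63,0,0,100],[40,72,0,0,100],[43,79,0,0,100],[45,82,0,0,100],[45,82,0,0,100],[45,82,0,0,100]]]}}

```text
t: 9.45
tool_pos: [458.3, -74.8, 72.3]
orientation: [[-0.776, 0.631, -0.0], [0.631, 0.776, -0.0], [0.0, -0.0, -1.0]]
force: [-0.1, -0.9, 0.1]
opening: 85.4
```

>>> {"method": "carry_out", "body": {"series": [[[0,0,-15,0,100],[0,0,-40,0,100],[0,0,-70,0,100],[10,10,-100,0,100],[20,30,-130,0,100],[30,50,-160,0,100],[30,60,-180,0,100],[30,60,-180,0,100],[30,60,-180,0,100]]]}}

```text
t: 10.35
tool_pos: [472.8, -9.6, 252.2]
orientation: [[-0.776, 0.631, 0.0], [0.631, 0.776, -0.0], [-0.0, -0.0, -1.0]]
force: [0.1, -0.1, -1.2]
opening: 85.6
```

```bash
python3 chk.py 8;  python3 - <<'E'
import cv2
s=cv2.imread('pics/s8.png')[175:265,290:380]
cv2.imwrite('pics/s8z.png',cv2.resize(s,None,fx=6.5,fy=6.5,interpolation=2))
s=cv2.imread('pics/t8.png')[160:260,300:430]
cv2.imwrite('pics/t8z.png',cv2.resize(s,None,fx=5,fy=5,interpolation=2))
E
```

```text
10.35 [472.81682143  -9.61529    252.24947752] [-151.70632561   -2.56472319] [[-0.776, 0.631, 0.0], [0.631, 0.776, -0.0], [-0.0, -0.0, -1.0]] [ 0.05811386 -0.13808468 -1.17234214]
[-4.80830171e-01 -8.76813716e-01  2.32037787e-04] [-8.76813650e-01  4.80830226e-01  3.41942396e-04]
```

View pics/s8z.png

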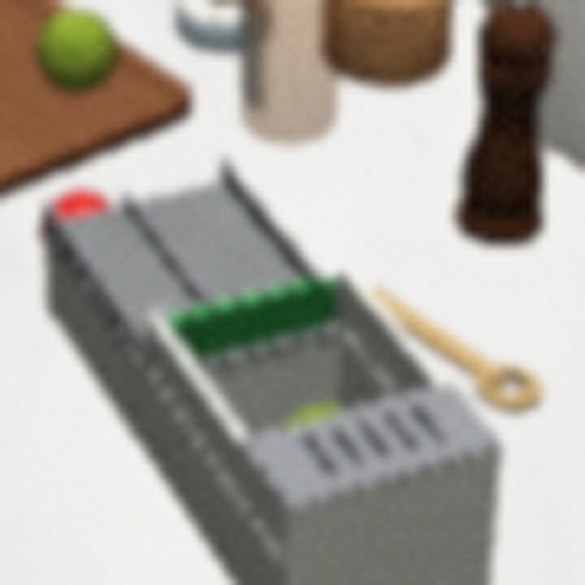

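View pics/w8.png

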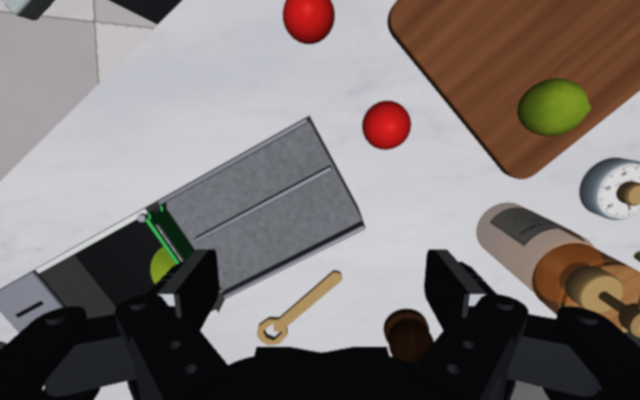

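View pics/t8z.png

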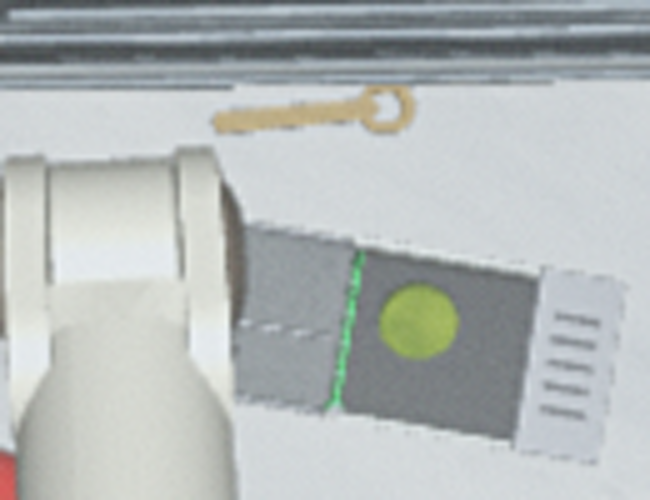

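The flap is shut across the mouth. The lime lies in the bin (top crop (418,320)), and the arm is clear, with about 1 N on the force sensor. Mill and opener look unmoved. Handing in.

```bash
python3 - <<'E'
from h import *
print(ctrl.finish_job())
E
```

```text
the job is handed in; nothing more can be done
None
```

The lime half is in the bin and the flap is shut. I handed the job in at about 10.4 s of the 40 s allowed; no verdict is reported.

**What I did:** With the gripper fully open and turned about 29° to the lane, the leading finger pushed the flap open. It reached about 0.9 rad by eye, with the lime still on the deck. The same straight push then took the lime to the edge with the trailing finger. I drew back along the lane until the flap shut, then lifted clear.

**Last checks:**
- **Lime and flap:** the scene and top pictures show the flap closed across the mouth and the lime lying in the bin.
- **Arm:** it is about 250 mm up with roughly 1 N on the force sensor, so it is touching nothing.
- **Other things:** the mill and bottle opener look unmoved. I did not recheck the mug, spice jar or jigger against the start; the arm never went low near them.

**What did not go cleanly:**
- **Wedging at the edge:** the lime finger read about 20 N while the lime hung half over. I eased back 12 mm with the flap still open, and the lime dropped in.
- **Step 2 not seen directly:** I have no picture of the lime crossing the edge. The flap was well open in the pictures just before and after, and the sensor still showed about 2 N afterwards.
- **Caddy position:** the wrist and top views disagreed by about 3 mm, which did not matter here.

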